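Clamp a cartridge in the refill cradle with the cam knob

ROBOT

A 6-joint arm with a two-finger parallel gripper is mounted at the origin on a cart in front of the work surface, level with it; the furniture and walls round the work are solid. World frame = base frame: x ahead of the robot, y to its left, z up, the work surface at z = 0. Lengths are in m, angles in rad, forces in N, time in s.
With the tool pointing down it reaches from about 0.325 to 1 m from the base axis. Payload 5.1 kg.
Tool frame: the origin (TCP) lies on the centre line of the jaws, within the pads' length; the fingertips stand 25 mm ahead of it and the grasp point (between the pads) lies 6 mm ahead of it; z points along the fingers, y is the line along which they close (so a half turn about z gives the same grasp; the last joint's range is limited). The gripper opens to 85 mm and grips with 20 to 120 N. Pads are 22 mm wide; open, the fingers measure 114 mm over their backs; the gripper's body (76 mm by 85 mm) begins 54 mm behind the grasp point. The pads swing forward as they close: fully open they stand 13 mm farther back than shut.
Start: joints at [-1.272, 0.124, 1.65, -0, 1.367, -0.083], TCP at [0.242, -0.603, 0.256] pointing down, gripper open.
Joint ranges: [-2.61, 2.61], [-1.02, 2.33], [0.03, 2.71], [-1.35, 4.49], [0.32, 2.68], [-2.91, 2.91]. Speed limits (rad/s): [2.57, 2.57, 3.14, 3.14, 3.14, 3.14].

INTERFACE

Orientations are given as a 3x3 rotation matrix whose columns are the frame's x, y, z axes.
In Python, from plant import move_to, move_straight, movej, move_gripper, sleep, ik, read_state, capture, camera_params, MotionError, sign_off gives the robot as it stands. The module is installed in compiled form; this text tells all that it offers. Calls block until the motion is done:
- move_to(position, orientation): joint-space move of the TCP to a pose.
- move_straight(position, ori=None, speed=0.15, f_stop=None): straight line of the TCP; ori=None keeps the orientation; speed is the mean speed in m/s. With f_stop (N) it stops when the force on the tool has changed by that much, and returns True; else False.
- movej(angles): joint-space move.
- move_gripper(opening, effort=None): opening from 0.0 (shut) to 1.0 (fully open); effort is the grip in N (None keeps the last); returns when the fingers have stopped.
- sleep(seconds).
- ik(position, orientation): joint angles nearest the present ones, or None.
- read_state(): the state.
- capture(name): name is "scene" or "top" or "wrist"; returns the picture (420x560x3 uint8, red, green, blue); there is no depth.
- camera_params(name): a dict with "intrinsics" (3x3 intrinsics, pixels), "xyz" and "attitude" of the camera in the world; the wrist camera has in their place "hand_eye" (4x4, takes a point from camera to tool coordinates, whose origin is the TCP and whose axes are the flange's). Camera axes: x right, y down, z forward; pixel columns grow to the right and rows downward; lengths in m; the calibration is good to about 2 mm. A picture is of the moment at which its call begins: read the wrist's pose just before it. camera_params takes no time and is no camera call.
A pose or a line that the arm cannot do raises MotionError and nothing moves.
- sign_off(): hands the job in; it is judged then, once.
The state is a dict: "clock": time; "qpos": joint angles; "qvel": joint speeds; "joint_efforts": joint torques, N m; "eef_pos": TCP position; "tcp_rot": TCP orientation; "ft_force": force on the tool from outside, world axes, zero at the start; "ft_torque": the same for the moment, N m; "opening": opening from 0.0 (shut) to 1.0 (fully open); "grasp_force": force on a finger pad.
Only numpy, scipy, OpenCV 4.12 (cv2) and the standard library are available. Lean on these libraries where they do the work, as an engineer would, in place of code of your own. Each camera call takes 0.05 s, during which the arm holds its last target. There are 200 camera calls.

TASK

Get the block cartridge ready for refilling: turn the black knob of the refill cradle fully anticlockwise (seen from above) to its stop, so that the clamp is open, then set the block cartridge down flat in the pocket, without dropping it, with its plug end at the slotted end stop so that the plug stays reachable through the slot. Then turn the knob fully clockwise to its stop so that the jaw clamps the cartridge against the end stop, let go, and leave the other things on the bench where they are.

Things in the scene. Friction and masses are not known exactly. Their poses are not given: they have to be found in the camera images.
- cradle: Refill cradle, fixed to the bench: grey metal base plate, 184 x 86 mm, with along its own x axis a white slotted end stop, a pocket, a steel sliding jaw, and a cam with a black bar knob at the +x end. Origin on the bench top under the middle of the pocket, z up; the plate reaches from x = -64 to +120 mm, its top is 12 mm above the bench
- pocket (a point): Middle of the pocket's floor, axes as the cradle's. Side walls 17 mm high, inner faces at y = +-26.5 mm, flared 5 mm at the top, stand at x = -46..-24 and 24..46 mm, a finger gap between. End stop: face at x = -46 mm, 30 mm high; its slot (y = -21..-3 mm) takes the plug. Pad face at x = +56 mm with the clamp open, +44 mm closed on nothing. A clamped cartridge fills x = -46..+46 mm
- clamp_knob (a joint): Angle of the cam knob about its upright axis, rad: 0 = anticlockwise stop (seen from above), clamp fully open; 1.4 = clockwise stop, clamp fully closed. Stiff (0.12 N m) and stays where it is left; it drives the jaw through a spiral cam
- knob_grip (a point): Where to grip the knob: on its axis, 100 mm in +x of the cradle's origin, 56 mm above the bench. The grip is an upright bar 64 mm long, 14 mm thick, 36 to 68 mm above the bench, lying along this point's x axis, which turns with the knob: 0.70 rad anticlockwise of the cradle's x axis when open, 0.70 rad clockwise of it when closed
- clamp_pad: Black rubber pad, 34 mm wide and 14 mm tall, on springs on the jaw's front; it presses on the cartridge's plain end. Jaw and pad are up to 32 mm above the bench
- block_cartridge: Black block-shaped ink cartridge, 98 x 47 x 43 mm, about 90 g, lying flat on the bench beside the cradle. Origin at the middle of its underside, z up, x along its length. The -x end carries a short round plug (x = -43 to -49 mm, near y = -13 mm; the body is x = -43 to +49 mm), the +x end is plain. Grip across the 47 mm width. It lies within 0.6 rad of the direction it needs
- plug_end (a point): Middle of the block cartridge's end face that carries the plug (43 mm in -x of its origin, 21 mm up)
- slim_cartridge: Bystander: small upright ink cartridge, 24 x 40 x 62 mm, at the back of the bench. Origin at the middle of its underside
- ink_syringe: Bystander: ink syringe, 128 mm long, lying between robot and work. Origin under its middle
- wipes: Bystander: white box of wipes, 62 x 110 x 30 mm, at the back left. Origin at the middle of its underside
- lever_press: Standing equipment, keep clear of it: hand lever press to the left of the work, base 230 x 150 mm, its lever ball up to 384 mm high. Origin on the bench under its middle

How it is judged:
On the way, in this order (a step that is already met when the one before it is completed fails the run):
1. the knob has been turned to its anticlockwise stop (within 0.07 rad): the clamp is open (value of joint clamp_knob below 0.07 rad), for 0.2 s.
2. the block cartridge lies flat in the pocket, plug end to the end stop, before the clamp is closed (knob below 1.0 rad) (value of joint clamp_knob below 1 rad and z of block_cartridge in the frame of pocket below 0.004 m and y of block_cartridge in the frame of pocket between -0.005 and 0.005 m and x of plug_end in the frame of pocket below -0.03 m and angle between block_cartridge's own z axis and vertical below 0.08 rad), for 0.2 s.
At the end, for the whole second after the job is handed in: The knob is at its clockwise stop (within 0.07 rad), and the block cartridge lies at rest flat on the pocket floor (within 3 mm; tilt and yaw within 0.08 rad, sideways within 5 mm), its plug-end face against the end stop (within 3 mm), with the jaw's pad pressing on it (over 1.5 N) (value of joint clamp_knob above 1.33 rad and z of block_cartridge in the frame of pocket between -0.003 and 0.003 m and y of block_cartridge in the frame of pocket between -0.005 and 0.005 m and x of plug_end in the frame of pocket below -0.043 m and angle between the x axis of block_cartridge and the x axis of cradle, either way round below 0.08 rad and angle between block_cartridge's own z axis and vertical below 0.08 rad and contact force between clamp_pad and block_cartridge above 1.5 N and linear speed of block_cartridge below 0.01 m/s); the robot touches nothing.
It fails at once if the block cartridge is dropped (falling free more than about 10 mm above the pocket floor) (z of block_cartridge in the frame of pocket above 0.01 m and contact force between the fingers and block_cartridge below 0.05 N and linear speed of block_cartridge above 0.25 m/s).
It fails at once if a bystander (slim cartridge, syringe or box of wipes) is moved more than 20 mm (distance of any of slim_cartridge, ink_syringe, wipes from where it was at the start of the episode above 0.02 m).
It also fails if it takes over 70 s, if anything falls off the work surface, if the arm or the gripper's body presses on something with over 40 N, if the wrist force passes 120 N, or if a joint passes its speed limit or range.

## Working session

There is one attempt and no reset: what is moved stays moved. The work goes in short steps, each a Python script; the robot and the scene stay as the last script left them, time stands still between calls to the robot, and variables do not carry over. Pictures are saved under pics/ and viewed, at most 10 in all, crops included, and the job is handed in when it is done.

```bash
mkdir -p pics; python3 - <<'E'
from plant import *
import cv2
for n in("top","scene"):
    im=capture(n); cv2.imwrite(f"pics/{n}0.png",im[:,:,::-1]); print(n,camera_params(n))
print(camera_params("wrist")); print(read_state())
E
```

```text
top {'intrinsics': array([[526.97369129,   0.        , 280.16037759],
       [  0.        , 526.97369129, 206.52934742],
       [  0.        ,   0.        ,   1.        ]]), 'xyz': array([0.36011362, 0.07619706, 1.18041913]), 'attitude': array([[-2.06210418e-02, -9.89218105e-01,  1.44990733e-01],
       [-9.99784655e-01,  2.07405772e-02, -6.87262722e-04],
       [-2.32733876e-03, -1.44973682e-01, -9.89432774e-01]])}
scene {'intrinsics': array([[495.85425844,   0.        , 284.0194796 ],
       [  0.        , 495.85425844, 205.27197088],
       [  0.        ,   0.        ,   1.        ]]), 'xyz': array([-0.14642978,  0.70217869,  0.75900598]), 'attitude': array([[-0.66005854, -0.45971399,  0.59412606],
       [-0.75088168,  0.38022341, -0.54000635],
       [ 0.02234784, -0.80255418, -0.59616052]])}
{'intrinsics': array([[365.78223727,   0.        , 278.76061891],
       [  0.        , 365.78223727, 208.5561379 ],
       [  0.        ,   0.        ,   1.        ]]), 'hand_eye': array([[-7.19431913e-04, -9.55633978e-01, -2.94555909e-01,
         7.52380247e-02],
       [ 9.99998287e-01,
[... 355 characters left out ...]
-8.25984577e-02]), 'qvel': array([-7.76863495e-04, -1.85833666e-03, -1.31901884e-03,  2.53745250e-05,
        7.40960435e-04, -1.30061140e-03]), 'joint_efforts': array([ 2.90905027e-04, -4.24929357e+01, -3.66654539e+01, -1.11430895e-04,
        3.95777315e-03, -2.26526382e-06]), 'eef_pos': array([ 0.24198594, -0.60273291,  0.25513845]), 'tcp_rot': array([[ 9.28009865e-01,  3.72555184e-01, -5.70939494e-04],
       [ 3.72555587e-01, -9.28008032e-01,  1.85125030e-03],
       [ 1.59856459e-04, -1.93068524e-03, -9.99998123e-01]]), 'ft_force': array([0.31494141, 1.28921634, 0.55648705]), 'ft_torque': array([-0.01539372, -0.02196464, -0.03932715]), 'grasp_force': 0.0, 'opening': 0.9978366662289161}
```

View pics/top0.png

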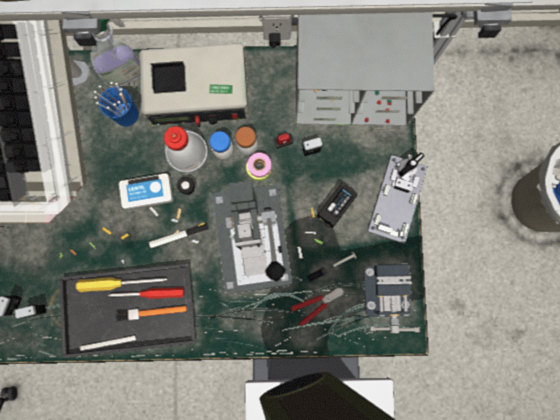

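View pics/scene0.png

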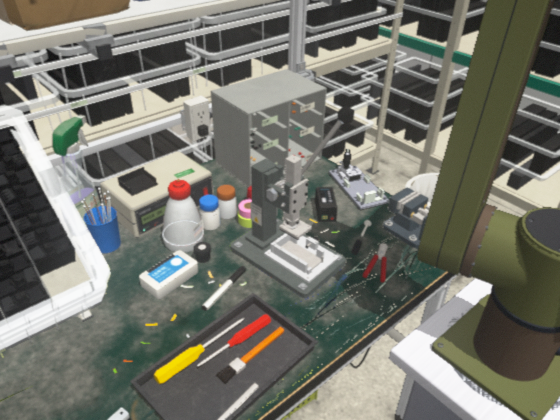

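Top view: the cradle is near (398,198) with its knob near (411,161), and the block cartridge is near (338,203). The press is at (255,235), the syringe at (330,265), the slim cartridge at (312,145) and the wipes at (146,190). I'll enlarge the cradle area.

```bash
python3 - <<'E'
import cv2
im=cv2.imread("pics/top0.png")[140:290,300:440]
cv2.imwrite("pics/crop0.png",cv2.resize(im,None,fx=4,fy=4,interpolation=cv2.INTER_CUBIC)[:600])
E
```

```text
(no output)
```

View pics/crop0.png

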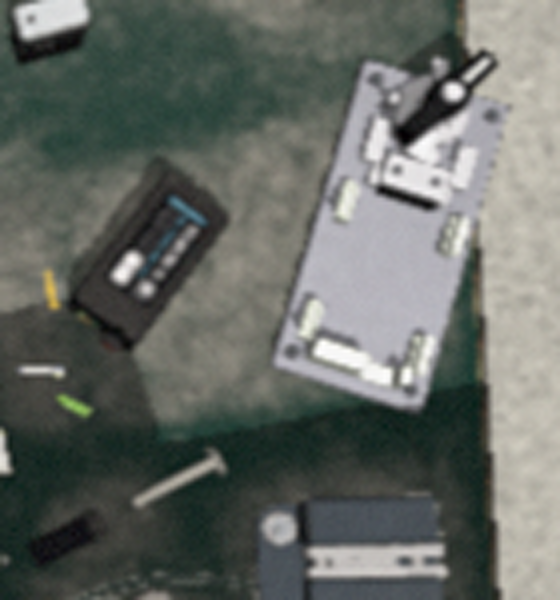

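```bash
cat > h.py <<'E'
from plant import *
import numpy as np, cv2
def ray(cam,uv,z,pose=None):
    p=camera_params(cam); K=p["intrinsics"]
    if cam=="wrist":
        T=np.eye(4);T[:3,:3]=pose[1];T[:3,3]=pose[0];T=T@p["hand_eye"];R,c=T[:3,:3],T[:3,3]
    else: R,c=p["attitude"],p["xyz"]
    d=R@np.linalg.solve(K,[uv[0],uv[1],1]); return c+d*(z-c[2])/d[2]
def down(a):  # tool pointing down, tool x axis at world yaw a
    c,s=np.cos(a),np.sin(a); return np.array([[c,s,0],[s,-c,0],[0,0,-1.]])
def shot(name):
    s=read_state(); im=capture("wrist"); cv2.imwrite(f"pics/{name}.png",im[:,:,::-1]); np.savez(f"pics/{name}.npz",p=s["eef_pos"],R=s["tcp_rot"]); return s
E
python3 - <<'E'
from h import *
np.set_printoptions(precision=4,suppress=True)
f=lambda u,v,z:ray("top",(300+u/4,140+v/4),z)
P=[f(*c,.012) for c in[(363,60),(508,105),(420,410),(275,365)]]
for a,b in((0,1),(1,2),(2,3),(3,0)): print(P[a],np.linalg.norm(P[a]-P[b]))
d=(P[0]-P[3]+P[1]-P[2]);yaw=np.arctan2(d[1],d[0]);m=sum(P)/4;o=m-.028*np.array([np.cos(yaw),np.sin(yaw),0]);print("cradle",o,yaw)
k=o+.1*np.array([np.cos(yaw),np.sin(yaw),0]);print("knob",k)
A,B=f(400,138,.068),f(455,92,.068);print("bar",A,B,np.arctan2(*(B-A)[1::-1])-yaw,np.linalg.norm(B-A))
Q=[f(*c,.043) for c in[(160,157),(228,212),(127,345),(72,298)]];
for a,b in((0,1),(1,2),(2,3),(3,0)): print(Q[a],np.linalg.norm(Q[a]-Q[b]))
d=(Q[0]-Q[3]+Q[1]-Q[2]);print("cart",sum(Q)/4,np.arctan2(d[1],d[0]))
print("slim",f(50,20,.062),"syr",f(65,535,.01),f(215,460,.01),"vise",f(280,525,.03),f(440,495,.03))
for q in (yaw,yaw+np.pi): print(ik([*k[:2],.3],down(q)))
E
```

```text
[ 0.6444 -0.1783  0.012 ] 0.08537373732956552
[ 0.6165 -0.259   0.012 ] 0.18155995925640137
[ 0.4449 -0.1997  0.012 ] 0.08358747039711235
[ 0.4716 -0.1205  0.012 ] 0.18216099432249097
cradle [ 0.5179 -0.1804  0.012 ] -0.32768993103439936
knob [ 0.6125 -0.2126  0.012 ]
bar [ 0.5874 -0.1838  0.068 ] [ 0.612  -0.2148  0.068 ] -0.5712443611821834 0.03962161842021432
[ 0.5846 -0.0573  0.043 ] 0.04782550576442338
[ 0.5532 -0.0934  0.043 ] 0.09229990238982733
[ 0.4812 -0.0356  0.043 ] 0.03917092223977285
[ 0.5075 -0.0066  0.043 ] 0.09228060230710963
cart [ 0.5316 -0.0482  0.043 ] -0.6294594099899877
slim [0.6582 0.0021 0.062 ] syr [ 0.3803 -0.001   0.01  ] [ 0.4198 -0.0853  0.01  ] vise [ 0.3829 -0.1163  0.03  ] [ 0.3973 -0.2038  0.03  ]
[-0.4168  0.0974  1.6057 -0.      1.4384  1.4817]
[-0.4168  0.0974  1.6057 -0.      1.4384 -1.6599]
```

The knob is about 1.27 rad, so nearly closed. I'll locate the lever ball first, then take a close wrist view.

```bash
python3 - <<'E'
from h import *
np.set_printoptions(precision=4,suppress=True)
print("ball",ray("top",(275,270),.375),ray("scene",(345,108),.375))
R=down(-0.45)
move_to([.5,-.3,.30],R); move_to([.53,-.135,.22],R)
shot("w0"); print(read_state()["clock"],read_state()["eef_pos"])
im=cv2.imread("pics/w0.png"); cv2.imwrite("pics/w0b.png",cv2.resize(im,(800,600),interpolation=cv2.INTER_CUBIC))
E
```

```text
ball [0.3809 0.0855 0.375 ] [0.3848 0.0795 0.375 ]
2.4 [ 0.5306 -0.1366  0.2213]
```

View pics/w0b.png

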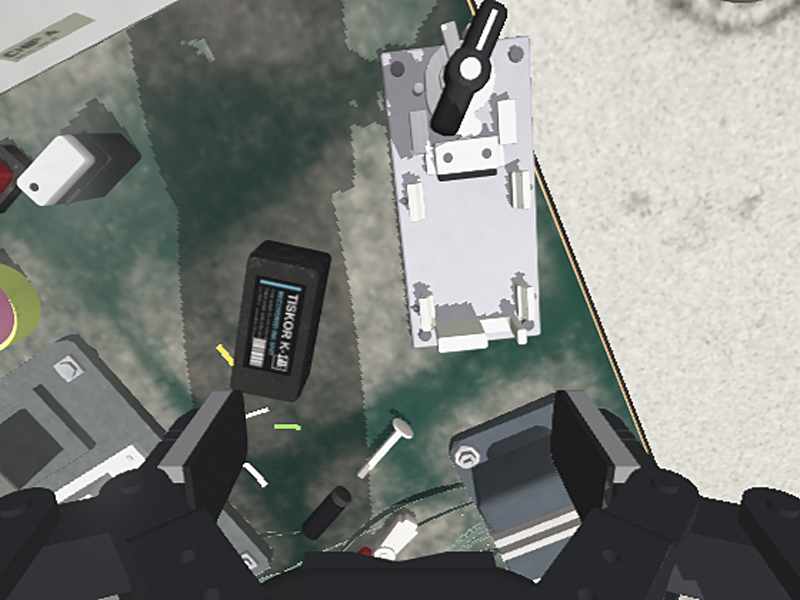

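The wrist view shows the plate corners at about (383,50), (530,37), (540,334) and (412,347), with the knob centre at (470,68). The knob bar ends are at (492,2) and (445,132). The cartridge is near (280,320), and I need an enlarged crop of it.

```bash
python3 - <<'E'
import cv2,numpy as np
im=cv2.imread("pics/w0.png"); a=im[160:290,150:240]; b=im[0:130,262:392]
a=(255*(a/255.)**.45).astype(np.uint8)
r=lambda x:cv2.resize(x,None,fx=3.6,fy=4.6 and 3.6,interpolation=cv2.INTER_CUBIC)
cv2.imwrite("pics/c2.png",np.hstack([r(a),r(b)])); print(r(a).shape)
E
```

```text
(468, 324, 3)
```

View pics/c2.png

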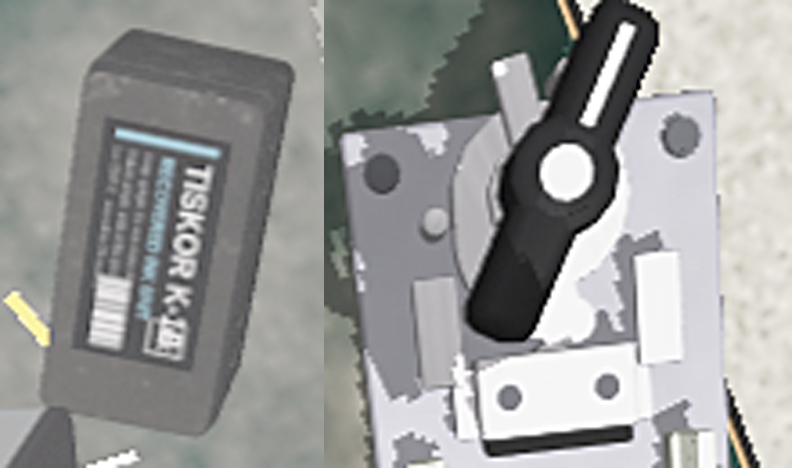

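```bash
python3 - <<'E'
from h import *
np.set_printoptions(precision=4,suppress=True)
d=np.load("pics/w0.npz");ps=(d["p"],d["R"])
g=lambda u,v,z:ray("wrist",(u,v),z,ps)
w=lambda u,v,z:g(u*.7,v*.7,z)
a=lambda u,v,z:g(150+u/3.6,160+v/3.6,z)
b=lambda u,v,z:g(262+(u-324)/3.6,v/3.6,z)
P=[b(342,134,.012),b(718,90,.012),w(540,334,.012),w(413,348,.012)]
for i,j in((0,1),(1,2),(2,3),(3,0)): print(P[i],np.linalg.norm(P[i]-P[j]))
e=(P[0]-P[3]+P[1]-P[2]);yaw=np.arctan2(e[1],e[0]);u=np.array([np.cos(yaw),np.sin(yaw),0]);o=sum(P)/4-.028*u;print("cradle",o,yaw,"knob",o+.1*u)
print("knob meas",b(566,172,.068))
A,B=b(503,325,.068),b(630,10,.068);print("bar",A,B,np.arctan2(*(B-A)[1::-1])-yaw)
A,B=b(592,122,.068),b(627,28,.068);print("bar stripe",np.arctan2(*(B-A)[1::-1])-yaw)
Q=[a(86,70,.043),a(256,106,.043),a(206,434,.043),a(42,404,.043)]
for i,j in((0,1),(1,2),(2,3),(3,0)): print(Q[i],np.linalg.norm(Q[i]-Q[j]))
e=(Q[0]-Q[3]+Q[1]-Q[2]);print("cart",sum(Q)/4,np.arctan2(e[1],e[0]))
E
```

```text
[ 0.6437 -0.1805  0.012 ] 0.08505845492432408
[ 0.615  -0.2605  0.012 ] 0.1814775519632511
[ 0.4441 -0.1995  0.012 ] 0.0852341950021058
[ 0.472 -0.119  0.012] 0.18240418788785318
cradle [ 0.5174 -0.1804  0.012 ] -0.34341081099089255 knob [ 0.6115 -0.2141  0.012 ]
knob meas [ 0.6115 -0.2136  0.068 ]
bar [ 0.5916 -0.1915  0.068 ] [ 0.6315 -0.2351  0.068 ] -0.4860117942807528
bar stripe -0.4550973325493525
[ 0.5768 -0.0627  0.043 ] 0.039414217579468155
[ 0.5524 -0.0936  0.043 ] 0.08572122098538358
[ 0.4838 -0.0422  0.043 ] 0.040942141488626044
[ 0.5087 -0.0098  0.043 ] 0.08623645577115385
cart [ 0.5304 -0.0521  0.043 ] -0.6517958434946934
```

Both cameras agree: cradle at (0.517, −0.180) with yaw −0.34, and the knob bar is 0.48 rad clockwise of the cradle axis, so the knob is at about 1.18. I'll open the clamp.

```bash
cat >> h.py <<'E'
YAW=-0.338; C=np.array([.5175,-.1804]); U=np.array([np.cos(YAW),np.sin(YAW)]); V=np.array([-U[1],U[0]]); KN=C+.1*U
def ty(): R=read_state()["tcp_rot"]; return np.arctan2(R[1,0],R[0,0])-YAW
def rep(t):
    s=read_state(); print(t,"t%.1f"%s["clock"],"pos",s["eef_pos"].round(4),"relyaw %.3f"%ty(),"open %.3f gf %.1f"%(s["opening"],s["grasp_force"]),"F",s["ft_force"].round(1),"M",s["ft_torque"].round(2),flush=True)
def turn(a0,a1,z,n):
    for a in np.linspace(a0,a1,n): move_straight([*KN,z],down(YAW+a),speed=.3); 
E
python3 - <<'E'
from h import *
a0=-.48
move_gripper(.45,60)
move_to([*KN,.16],down(YAW+a0)); move_straight([*KN,.065],speed=.12); rep("down")
move_gripper(0,60); rep("grip")
for a in np.linspace(a0,.72,5)[1:]:
    move_to([*KN,.065],down(YAW+a)); rep("a%.2f"%a)
E
```

```text
down t4.4 pos [ 0.6126 -0.2138  0.0661] relyaw -0.480 open 0.451 gf 0.0 F [-0.  -0.3  0.3] M [0.   0.05 0.04]
grip t4.8 pos [ 0.6125 -0.214   0.0665] relyaw -0.480 open 0.150 gf 59.2 F [-1.3  0.2  5.2] M [-0.06  0.32 -0.05]
a-0.18 t5.2 pos [ 0.6127 -0.2138  0.0665] relyaw -0.179 open 0.153 gf 59.2 F [-1.2  0.   4.1] M [0.09 0.21 0.08]
a0.12 t5.6 pos [ 0.6128 -0.2135  0.0664] relyaw 0.120 open 0.151 gf 59.2 F [-0.9  1.9  5. ] M [0.32 0.15 0.19]
a0.42 t6.0 pos [ 0.6128 -0.2132  0.0665] relyaw 0.420 open 0.152 gf 59.2 F [-0.5  2.5  6.2] M [0.51 0.13 0.13]
a0.72 t6.3 pos [ 0.6128 -0.2129  0.0665] relyaw 0.719 open 0.151 gf 60.2 F [-1.3  2.7  6.9] M [ 0.57  0.22 -0.41]
```

```bash
python3 - <<'E'
from h import *
for a in (.76,.80):
    move_to([*KN,.065],down(YAW+a)); sleep(.3); rep("a%.2f"%a)
move_gripper(.45); sleep(.3); rep("rel")
move_straight([*KN,.16],speed=.15)
# over the pocket to look back at the knob & cartridge
move_to([*(C+.0*U+.06*V),.22],down(YAW)); move_gripper(1.0)
shot("w1"); rep("look")
im=cv2.imread("pics/w1.png"); cv2.imwrite("pics/w1b.png",cv2.resize(im,(800,600),interpolation=cv2.INTER_CUBIC))
E
```

```text
a0.76 t6.9 pos [ 0.6127 -0.2128  0.0665] relyaw 0.755 open 0.153 gf 74.8 F [-1.3  2.9  5.9] M [ 0.53  0.26 -1.4 ]
a0.80 t7.5 pos [ 0.6127 -0.2129  0.0665] relyaw 0.792 open 0.154 gf 95.7 F [-1.5  3.5  7.3] M [ 0.56  0.33 -2.22]
rel t8.1 pos [ 0.6118 -0.2136  0.0649] relyaw 0.800 open 0.447 gf 0.0 F [0.4 0.2 0.7] M [-0.03 -0.01  0.03]
look t10.3 pos [ 0.5374 -0.1239  0.22  ] relyaw -0.000 open 1.001 gf 0.0 F [ 0.6  0.4 -0.4] M [-0.05  0.03  0.02]
```

View pics/w1b.png

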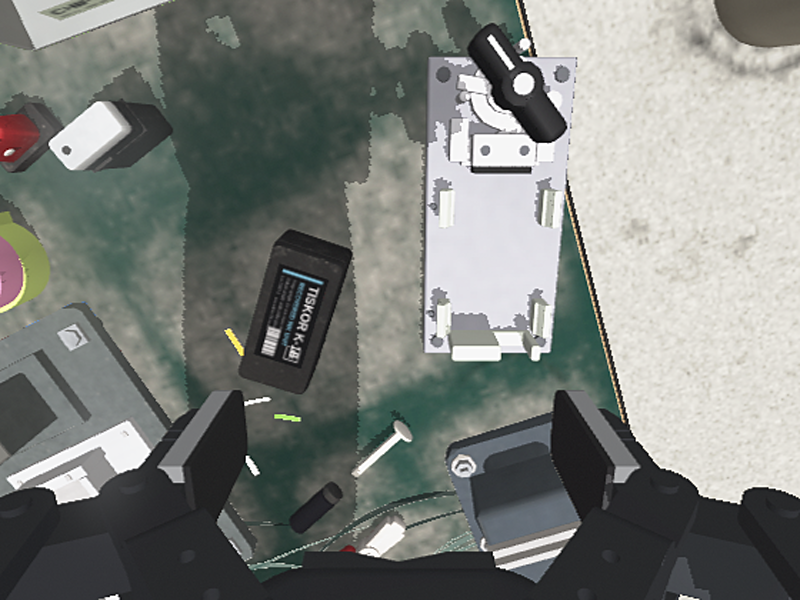

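The knob bar now points from (562,135) to (480,35), so the clamp is open (stop contact at about +0.72 rad), and the cartridge hasn't moved. Next I pick it up.

```bash
python3 - <<'E'
from h import *
y=-.648; c=np.array([.5305,-.0515])-.003*np.array([np.cos(y),np.sin(y)])
move_gripper(.85,30)
move_to([*c,.12],down(y)); print("stop",move_straight([*c,.034],speed=.1,f_stop=10)); rep("down")
move_gripper(0,30); rep("grip"); z=read_state()["eef_pos"][2]
print("lift",move_straight([*c,.12],speed=.08)); rep("lift")
move_to([*C,.12],down(YAW)); sleep(.3); rep("above")
shot("w2"); im=cv2.imread("pics/w2.png"); cv2.imwrite("pics/w2b.png",cv2.resize(im,(800,600),interpolation=cv2.INTER_CUBIC)); print("zgrip",z)
E
```

```text
stop False
down t12.2 pos [ 0.5288 -0.0499  0.0348] relyaw -0.310 open 0.852 gf 0.0 F [ 0.3 -0.2  1.3] M [ 0.02  0.02 -0.02]
grip t12.6 pos [ 0.5289 -0.0498  0.035 ] relyaw -0.310 open 0.534 gf 31.9 F [-0.3  0.3  4.1] M [ 0.01  0.02 -0.06]
lift False
lift t13.8 pos [ 0.5276 -0.0496  0.1192] relyaw -0.310 open 0.534 gf 31.4 F [ 0.1 -0.3 -0.9] M [-0.02  0.03  0.02]
above t14.7 pos [ 0.5176 -0.1794  0.1199] relyaw 0.001 open 0.533 gf 31.5 F [-0.1 -0.2 -1.5] M [-0.01  0.03  0.01]
zgrip 0.035006496935169884
```

View pics/w2b.png

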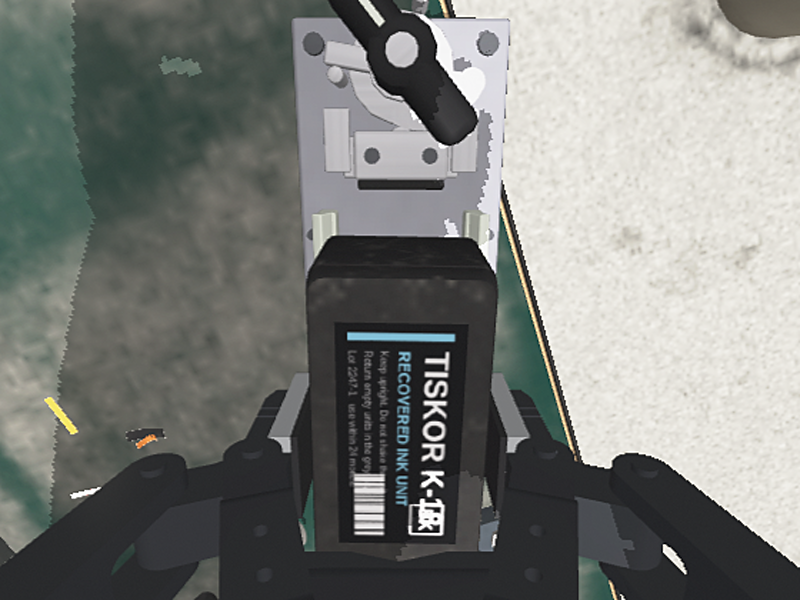

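The cartridge hangs straight in the gripper, with its top-face +x corners at about (312,282) and (492,278). The cradle bolts are at (313,43) and (487,43). I'll check the offsets in the cradle frame before lowering.

```bash
python3 - <<'E'
from h import *
d=np.load("pics/w2.npz");ps=(d["p"],d["R"])
for n,u,v,z in[("capL",312,283,.128),("capR",493,279,.128),("boltL",313,43,.012),("boltR",487,43,.012),("wallLin",337,213,.029),("wallRin",465,213,.029),("plateL",294,18,.012),("plateR",510,18,.012),("knob",402,48,.068),("jawL",372,156,.032),("jawR",430,156,.032)]:
    p=ray("wrist",(u*.7,v*.7),z,ps)[:2]-C; print(n,(1e3*np.array([p@U,p@V])).round(1))
E
```

```text
capL [44.6 19.9]
capR [ 45.6 -19.3]
boltL [110.1  34.5]
boltR [110.2 -33.7]
wallLin [46.1 25.4]
wallRin [ 46.1 -25.4]
plateL [118.9  41.5]
plateR [119.  -42.1]
knob [100.    0.1]
jawL [68.1 11.1]
jawR [ 68.1 -10.9]
```

Everything matches within 1 mm. Lowering and releasing.

```bash
python3 - <<'E'
from h import *
z0=.035+.012
print(move_straight([*C,.065],speed=.08,f_stop=15)); rep("a")
print(move_straight([*C,z0-.0015],speed=.025,f_stop=6)); rep("b")
sleep(.3); rep("b2")
if read_state()["eef_pos"][2]<z0+.003:
    move_gripper(.75); sleep(.4); rep("rel")
    move_straight([*C,.15],speed=.12); shot("w3")
    im=cv2.imread("pics/w3.png"); cv2.imwrite("pics/w3b.png",cv2.resize(im,(800,600),interpolation=cv2.INTER_CUBIC))
E
```

```text
False
a t15.6 pos [ 0.5178 -0.1805  0.0652] relyaw -0.000 open 0.534 gf 31.4 F [-0.3 -0.4 -1. ] M [ 0.04 -0.02  0.02]
True
b t16.2 pos [ 0.5172 -0.1803  0.047 ] relyaw -0.000 open 0.539 gf 31.9 F [-0.5 -0.3  3.9] M [-0.02 -0.05 -0.03]
b2 t16.5 pos [ 0.5172 -0.1803  0.047 ] relyaw -0.000 open 0.536 gf 32.0 F [ 0.1 -0.5  5.3] M [-0.04 -0.11 -0.02]
rel t17.2 pos [ 0.5163 -0.1798  0.0461] relyaw -0.000 open 0.751 gf 0.0 F [ 0.1  0.4 -0.1] M [ 0.01 -0.03 -0.02]
```

View pics/w3b.png

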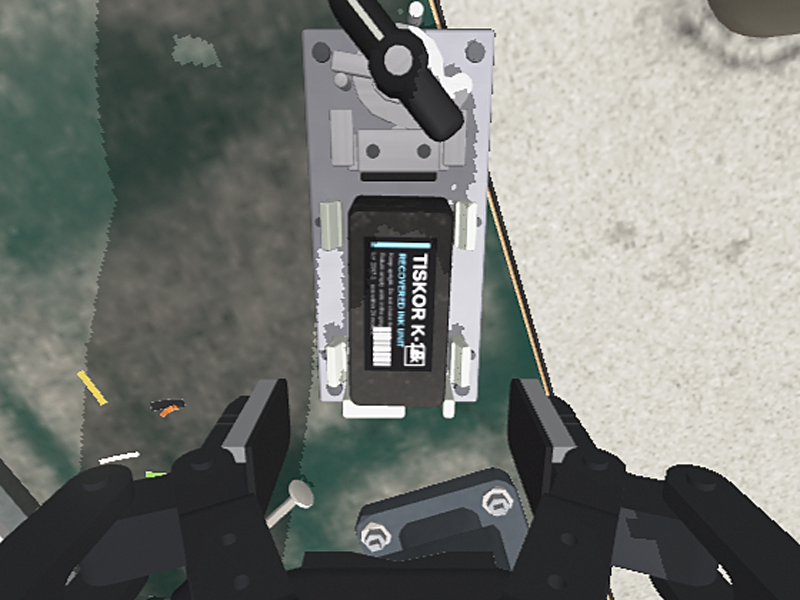

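The cartridge sits straight between the walls (about (350–450, 205–400)), against the end stop and flat, as z at contact matched. Closing the clamp.

```bash
python3 - <<'E'
from h import *
a0=.71
move_gripper(.45,60)
move_to([*KN,.16],down(YAW+a0)); move_straight([*KN,.065],speed=.12); rep("down")
move_gripper(0,80); rep("grip")
for a in np.linspace(a0,-.70,6)[1:]:
    move_to([*KN,.065],down(YAW+a)); rep("a%.2f"%a)
for a in (-.73,-.76,-.79):
    move_to([*KN,.065],down(YAW+a)); sleep(.2); rep("a%.2f"%a)
    if abs(read_state()["ft_torque"][2])>1.2: break
move_gripper(.45); sleep(.3); rep("rel")
move_straight([*KN,.16],speed=.15)
move_to([*C,.22],down(YAW)); sleep(.3); shot("w4")
im=cv2.imread("pics/w4.png"); cv2.imwrite("pics/w4b.png",cv2.resize(im,(800,600),interpolation=cv2.INTER_CUBIC))
E
```

```text
down t20.3 pos [ 0.6125 -0.2138  0.066 ] relyaw 0.710 open 0.450 gf 0.0 F [ 0.1 -0.1  0.7] M [ 0.02 -0.09  0.04]
grip t20.7 pos [ 0.6123 -0.213   0.0666] relyaw 0.709 open 0.147 gf 79.4 F [-1.4  4.1  6. ] M [ 0.6   0.42 -0.38]
a0.43 t21.1 pos [ 0.6124 -0.2132  0.0666] relyaw 0.428 open 0.145 gf 79.2 F [-2.5  1.9  5.4] M [ 0.46  0.31 -0.1 ]
a0.15 t21.4 pos [ 0.6123 -0.2134  0.0666] relyaw 0.146 open 0.148 gf 79.2 F [-2.1  3.2  4.9] M [ 0.32  0.44 -0.14]
a-0.14 t21.8 pos [ 0.6123 -0.2135  0.0666] relyaw -0.136 open 0.150 gf 79.2 F [-1.1  1.5  4.7] M [ 0.25  0.43 -0.11]
a-0.42 t22.2 pos [ 0.6122 -0.2137  0.0666] relyaw -0.418 open 0.148 gf 79.2 F [-3.7  1.7  5.8] M [ 0.17  0.5  -0.08]
a-0.70 t22.6 pos [ 0.612  -0.2138  0.0666] relyaw -0.699 open 0.150 gf 79.2 F [-3.7  0.7  6. ] M [0.13 0.59 0.09]
a-0.73 t23.0 pos [ 0.612  -0.2138  0.0666] relyaw -0.725 open 0.147 gf 80.8 F [-3.2  1.5  4.8] M [0.24 0.51 1.22]
rel t23.7 pos [ 0.6118 -0.2136  0.0649] relyaw -0.730 open 0.449 gf 0.0 F [ 0.3 -0.3  0. ] M [-0.02  0.07 -0.02]
```

View pics/w4b.png

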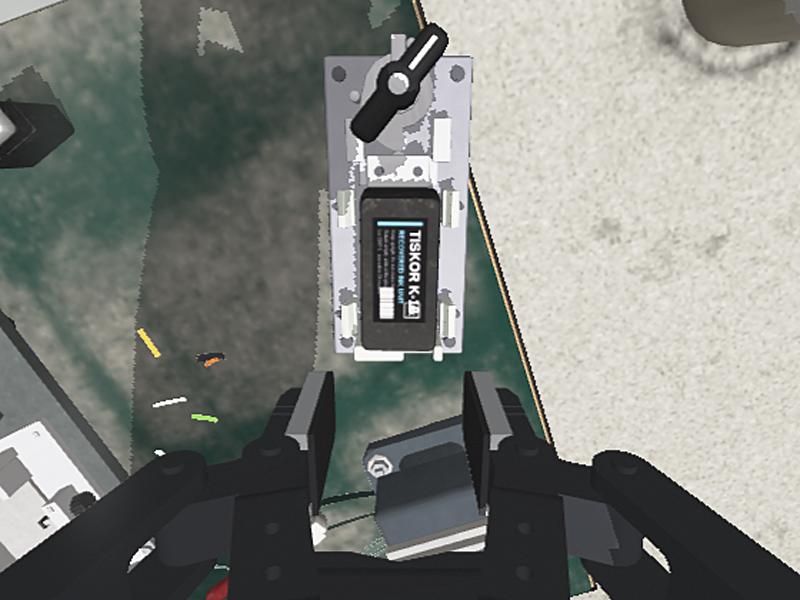

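The knob bar runs from (365,130) to (437,35), at its clockwise stop, and the torque jump confirms the contact. The jaw is against the cartridge at about (400,185), the cartridge sits straight at the end stop, and the robot is clear.

```bash
python3 -c "
from plant import *
print(sign_off())"
```

```text
the job is handed in; nothing more can be done
None
```

The job is handed in: I opened the clamp, set the block cartridge flat in the pocket with its plug end at the end stop, turned the knob to its clockwise stop to clamp it, and backed the arm clear (about 25 s used; no verdict was returned).

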